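# Clear the cover of a test enclosure and hold it at its balance point

## Robot

A 6-joint arm with a two-finger parallel gripper is mounted at the origin on the work surface. World frame = base frame: x ahead of the robot, y to its left, z up, the work surface at z = 0. Lengths are in m, angles in degrees, forces in N, time in s.
With the tool pointing down it reaches from about 0.375 to 0.975 m from the base axis. Payload 3.8 kg.
Tool frame: the origin (TCP) lies on the centre line of the jaws, within the pads' length; the fingertips stand 17 mm ahead of it and the grasp point (between the pads) lies 2 mm behind it; z points along the fingers, y is the line along which they close (so a half turn about z gives the same grasp; the last joint's range is limited). The gripper opens to 85 mm and grips with 20 to 120 N. Pads are 22 mm wide; open, the fingers measure 114 mm over their backs; the gripper's body (76 mm by 85 mm) begins 54 mm behind the grasp point. The pads swing forward as they close: fully open they stand 13 mm farther back than shut.
Start: joints at [62.286, 15.12, 91.902, -0, 72.978, -2.114], TCP at [0.292, 0.609, 0.248] pointing down, gripper open.
Joint ranges: [-150.88, 150.88], [-54.13, 125.18], [17.81, 147.31], [-75.09, 255.09], [0, 152.58], [-146.25, 146.25]. Speed limits (degrees/s): [147.25, 147.25, 180, 180, 180, 180].

## Interface

Orientations are given as [roll, pitch, yaw] about the fixed x, y, z axes, in that order (R = Rz(yaw) Ry(pitch) Rx(roll)).
In Python, from bench import env, eyes gives the robot as it stands.
- The arm moves only by the tool drive_tool, never from a script. Its argument "motion" is a list of rows, each a list of 7 numbers: the opening, from -1 (shut) to 1 (fully open), then the shift along the world's x, y, z in mm, then the turn, a rotation vector about the world's x, y, z in degrees. In form: [[fingers, dx, dy, dz, wx, wy, wz], ...]. A call has 1 to 12 rows; each row shifts and turns the commanded pose from where the row before left it; what a row does not reach is not made up. A row lasts 1/12 s, in which the tool goes at most 41.7 mm and 7.16 degrees, less where a joint would pass 70% of its speed; a pose out of reach is approached as far as the arm can. A call with a gripper value outside its range is refused whole. The fingers move at their own pace and stop on an object; "squeeze" is the grip in N (left out, the last holds). Time passes only in rows, so rows that do not move let the fingers close. It gives the time, the measured TCP pose, the force, the opening and the grip force at its end, in the units of the state.
- env.read_state(): the state, without advancing time (a new reading comes with each control period).
- eyes.get_image(name): name is "scene" or "side" or "wrist"; returns (picture, depth): 420x560x3 uint8, blue, green, red; 420x560 float32, m along the optical axis (not along the pixel's ray), 0 where there is no reading.
- eyes.camera_params(name): a dict with "vertical_fov" (degrees; the focal length in pixels is half the picture's height over the tangent of half this angle, whatever the lens; pixels are square), "cx", "cy" (the principal point, pixels), "camera_from_world" (4x4, takes a point from world to camera coordinates). Camera axes: x right, y down, z forward; pixel columns grow to the right and rows downward; lengths in m; the calibration is good to about 2 mm. A picture is of the moment at which its call begins: read the wrist's pose just before it. camera_params takes no time and is no camera call; for the wrist camera it gives the pose at the moment of the call.
- env.hand_in(): hands the job in; it is judged then, once.
The state is a dict: "time_s": time; "joint_pos": joint angles; "dq": joint speeds; "joint_efforts": joint torques, N m; "position": TCP position; "ee_rot": TCP orientation; "force": force on the tool from outside, world axes, zero at the start; "moment": the same for the moment, N m; "grip_width": finger opening in m; "gripper_force": force on a finger pad.
Only numpy, scipy, OpenCV 4.12 (cv2) and the standard library are available. Lean on these libraries where they do the work, as an engineer would, in place of code of your own. Each camera call takes 0.05 s, during which the arm holds its last target. There are 200 camera calls.

## Task

Two brass spacers were left standing on the closed sprung cover of the test enclosure: put each one fully down, upright, in the empty hole of the rack row that holds spacers of its own length, without dropping them. Only then raise the cover by its handle until it is clearly past its balance point (a good five degrees past, but do not let it fly back near its stop), bring it back and hold it still just below the balance point (within about ten degrees), so that a colleague can look inside. Finish while still holding the handle, and leave everything else on the bench where it is.

Things in the scene. Friction and masses are not known exactly. Their poses are not given: they have to be found in the camera images.
- enclosure: grey sheet-steel test enclosure, fixed, 180 (its x) x 220 (its y) x 85 high, open on top under its cover. Origin: centre of its underside, on the bench; its x axis points from the handle side to the hinge side. The closed cover's top is 89 mm above the bench.
- cover (a joint): hinge angle (rad) of the aluminium cover, a 180 x 220 x 4 mm plate: 0 closed and level, grows as the handle side is lifted, stop at 1.6. A spring carries much of its 0.9 kg. Balance point at 1.05 rad (60 degrees): let go below it, the cover falls shut; above it, it swings open by itself. At the handle it takes under 3 N.
- cover_hinge (a point): middle of the cover's hinge line, on the far top edge of the enclosure, 85 mm above the bench, 90 mm from the enclosure's centre along its x. The cover turns about the enclosure's y axis through this point. Its axes are those of the enclosure.
- cover_handle (a point): round dark steel bar, 12 mm thick, 130 long along y, 35 out from the cover's near edge, on an arm at each end (y = +-60 mm); the middle 100 mm are free. Origin: centre of the bar, 87 mm above the bench when closed. Turns with the cover: x points to the hinge line, 215 mm away along x and 2 below. The bar can turn between gripper pads as the cover swings.
- rack: grey block, fixed, 150 (its x) x 100 (its y) x 30 high, with two rows of three round holes, 19 mm wide, 20 mm deep; rows along x at y = +-25 mm, holes at x = -50, 0, 50 mm. Only the hole at x = -50 mm of each row (nearest the robot) is empty. Origin: centre of the underside.
- long_row: two fixed long brass spacers (80 mm long, 16 mm thick) filling the middle and far holes of one rack row, which is so the row for long ones (which row changes). Origin: floor centre of that row's empty near hole (10 mm above the bench, 20 below the rack's top), where the loose long spacer's lower end belongs. x along the row to the filled holes, at 50 and 100 mm; z up.
- short_row: two fixed short brass spacers (60 mm long, 16 mm thick) filling the middle and far holes of one rack row, which is so the row for short ones (which row changes). Origin: floor centre of that row's empty near hole (10 mm above the bench, 20 below the rack's top), where the loose short spacer's lower end belongs. x along the row to the filled holes, at 50 and 100 mm; z up.
- long_spacer: loose round brass spacer (pillar) with flat ends, 16 mm diameter, 80 mm long, about 100 g (varies by up to 30 %), at the start standing upright on the closed cover of the enclosure. Origin: centre of its lower end, z along its length. The two loose spacers differ only in length (80 and 60 mm).
- short_spacer: loose round brass spacer (pillar) with flat ends, 16 mm diameter, 60 mm long, about 75 g (varies by up to 30 %), at the start standing upright on the closed cover of the enclosure. Origin: centre of its lower end, z along its length. The two loose spacers differ only in length (80 and 60 mm).
- multimeter: bystander, to be left alone: black hand-held multimeter, 150 x 75 x 35, lying face up
- screwdriver: bystander, to be left alone: screwdriver lying on the bench
- solder_reel: bystander, to be left alone: reel of solder, 60 diameter, 46 high, standing behind the rack (origin: centre of underside)
- screw_jar: bystander, to be left alone: small glass jar with a white lid, 48 diameter, 50 high, in front of the rack (origin: centre of underside)
- breadboard: bystander, to be left alone: white breadboard on a dark base plate, 170 x 100 x 20 mm
- mug: bystander, to be left alone: white mug, 76 diameter, 90 high
Not all that is in view belongs to the job. What is shaped like the short_spacer but green or red is not meant.

How it is judged:
By the outcome, as a careful person would: the job done as asked, in the order asked, and still so for the second after the job is handed in, while the arm keeps its last pose, push and grip.
It also fails if it takes over 72 s, if anything falls off the work surface, if the arm or the gripper's body presses on something with over 40 N, if the wrist force passes 120 N, or if a joint passes its speed limit or range.

## Working session

There is one attempt and no reset: what is moved stays moved. The work goes in short steps, Python scripts to look and compute and a tool call to move; the robot and the scene stay as the last step left them, time stands still between calls to the robot, and variables do not carry over. Pictures are saved under pics/ and viewed, at most 10 in all, crops included, and the job is handed in when it is done.

Besides the shell and the picture viewer there is one more tool, called after "Request:" as name(argument=value, ...) on one line, values as JSON. drive_tool: Moves the arm, as the interface text tells. Its arguments: {"type":"object","properties":{"motion":{"type":"array","items":{"type":"array","items":{"type":"number"}}},"squeeze":{"type":"number"}},"required":["motion"]}

```bash
mkdir -p pics; ls; cat > h.py <<'E'
import numpy as np, cv2
from bench import env, eyes
def K(n):
    p=eyes.camera_params(n); f=210/np.tan(np.radians(p["vertical_fov"])/2)
    return f,p["cx"],p["cy"],np.array(p["camera_from_world"])
def ray(n,u,v,z,k=None):
    f,cx,cy,T=k or K(n); R=T[:3,:3];c=-R.T@T[:3,3]
    d=R.T@np.array([(u-cx)/f,(v-cy)/f,1]); return c+d*(z-c[2])/d[2]
def cloud(n,dep,k=None):
    f,cx,cy,T=k or K(n); v,u=np.mgrid[0:420,0:560]
    P=np.stack([(u-cx)/f*dep,(v-cy)/f*dep,dep],-1); return (P-T[:3,3])@T[:3,:3]
def proj(n,P,k=None):
    f,cx,cy,T=k or K(n); q=T[:3,:3]@np.array(P)+T[:3,3]; return f*q[0]/q[2]+cx,f*q[1]/q[2]+cy
E
python3 - <<'E'
from h import *
print(env.read_state())
for n in("scene","side","wrist"):
    k=K(n); im,d=eyes.get_image(n); cv2.imwrite(f"pics/{n}0.png",im); np.savez(f"{n}0.npz",im=im,d=d,k=np.array(k[:3]),T=k[3]); print(n,k)
E
```

```text
pics
{'time_s': 0.0, 'joint_pos': array([ 6.22878048e+01,  1.51695376e+01,  9.19817163e+01, -9.14695548e-04,
        7.29763033e+01, -2.11415712e+00]), 'dq': array([ 0.00650742, -0.00371989, -0.02251844,  0.02683639, -0.11347933,
        0.00193001]), 'joint_efforts': array([-2.24065494e-03, -5.15098786e+01, -3.67321336e+01, -1.19175738e-04,
        1.27254595e-02, -3.56884890e-06]), 'position': array([0.29132139, 0.60813265, 0.24695316]), 'ee_rot': array([-1.79872497e+02, -3.83223974e-03,  1.54402226e+02]), 'force': array([0.32262723, 1.36008766, 0.12591886]), 'moment': array([ 0.02617406, -0.0160771 ,  0.04716402]), 'gripper_force': 0.0, 'grip_width': 0.08567475905968394}
scene (np.float64(500.6236607697169), 280.3569432583578, 211.350795355266, array([[ 0.3340727 ,  0.94245247, -0.01337086, -0.19294978],
       [ 0.59290285, -0.22115265, -0.77431112, -0.27046343],
       [-0.73270843,  0.25074858, -0.63266382,  1.79650978],
       [ 0.        ,  0.        ,  0.        ,  1.        ]]))
side (np.float64(385.6254039827134), 271.90757160289803, 211.08309348280204, array([[ 0.86778448, -0.49693802, -0.00164193, -0.48984093],
       [-0.23667778, -0.41039186, -0.88066006,  0.21656318],
       [ 0.43695963,  0.76461175, -0.47374588,  0.98093442],
       [ 0.        ,  0.        ,  0.        ,  1.        ]]))
wrist (np.float64(365.63080431757015), 281.26623310881826, 207.59857190117273, array([[ 4.31771531e-01,  9.01982516e-01, -9.41376843e-04,
        -6.74148541e-01],
       [ 8.67114154e-01, -4.14792501e-01,  2.75790182e-01,
        -3.58352896e-02],
       [ 2.48367446e-01, -1.19894630e-01, -9.61217400e-01,
         3.79065406e-01],
       [ 0.00000000e+00,  0.00000000e+00,  0.00000000e+00,
         1.00000000e+00]]))
```

View pics/scene0.png

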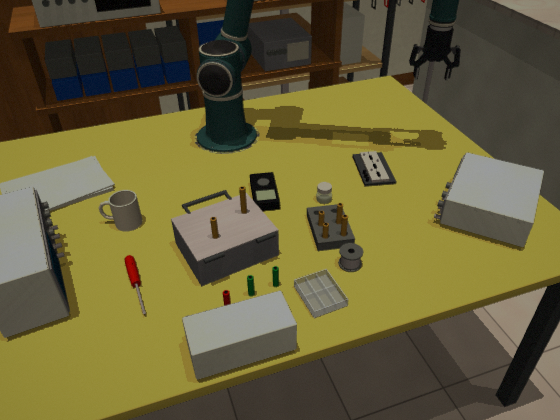

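View pics/side0.png

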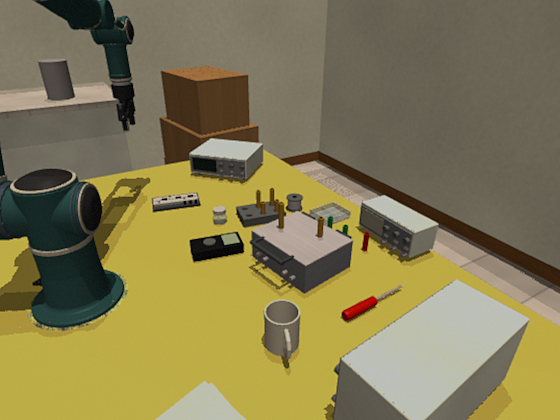

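The scene view shows brass pillars on the cover at (243,200), which looks long, and (214,228), which looks short. The rack is at (330,226), and the green and red decoys at (226..276, 275..298) stand on the bench. Next I measure.

```bash
cat >> h.py <<'E'
def load(n):
    a=np.load(f"{n}0.npz"); k=(*a["k"],a["T"]); return a["im"],a["d"],k
E
python3 - <<'E'
from h import *
for n in("scene","side"):
    im,d,k=load(n); P=cloud(n,d,k); hsv=cv2.cvtColor(im,cv2.COLOR_BGR2HSV)
    z=P[...,2]
    m=((hsv[...,0]>8)&(hsv[...,0]<24)&(hsv[...,1]>120)&(z>.032)&(z<.2)&(d>0)&(P[...,0]>.4)&(P[...,0]<1)&(abs(P[...,1])<.45)).astype(np.uint8)
    nn,l,s,c=cv2.connectedComponentsWithStats(m)
    for i in range(1,nn):
        if s[i,4]<12: continue
        Q=P[l==i]; print(n,c[i].round(),s[i][:5],Q.min(0).round(3),Q.max(0).round(3),np.median(Q,0).round(3))
    # cover top and rack top plane
    for nm,lo,hi in(("cover",.083,.094),("rack",.025,.034)):
        mm=((z>lo)&(z<hi)&(hsv[...,1]<90)&(d>0)&(P[...,0]>.4)&(P[...,0]<1.1)).astype(np.uint8)
        nn,l,s,c=cv2.connectedComponentsWithStats(mm)
        for i in range(1,nn):
            if s[i,4]<150: continue
            Q=P[l==i]; r=cv2.minAreaRect((Q[:,:2]*1000).astype(np.float32)); print(n,nm,c[i].round(),s[i,4],r, np.median(Q[:,2]))
im,_,_=load("scene"); a=cv2.resize(im[165:285,165:375],None,fx=3.8,fy=3.8,interpolation=cv2.INTER_CUBIC); cv2.imwrite("pics/crop1.png",cv2.convertScaleAbs(a,alpha=1.5))
E
```

```text
scene [243. 200.] [239 186   8  27 139] [ 0.535 -0.097  0.092] [ 0.554 -0.083  0.172] [ 0.549 -0.091  0.136]
scene [342. 218.] [336 203  12  32 219] [0.597 0.143 0.033] [0.663 0.168 0.093] [0.645 0.155 0.067]
scene [323. 223.] [318 211  11  27 146] [0.584 0.095 0.032] [0.652 0.119 0.074] [0.604 0.106 0.057]
scene [214. 227.] [210 217   9  21 112] [ 0.534 -0.191  0.09 ] [ 0.623 -0.175  0.152] [ 0.617 -0.184  0.126]
scene [229. 297.] [229 292   2  10  12] [ 0.773 -0.196  0.032] [ 0.779 -0.193  0.061] [ 0.776 -0.194  0.045]
scene cover [482. 207.] 377 ((675.393798828125, 514.4509887695312), (164.8143310546875, 333.97491455078125), 84.70410919189453) 0.08885162774644711
scene cover [222. 227.] 4119 ((557.6272583007812, -153.54751586914062), (236.11795043945312, 221.82273864746094), 10.06994342803955) 0.08946236815964258
scene cover [ 31. 303.] 255 ((681.4863891601562, -609.625), (19.02791404724121, 129.08200073242188), 13.703842163085938) 0.08839236890614749
scene cover [244. 343.] 369 ((939.2077026367188, -201.2073974609375), (218.15443420410156, 6.636101722717285), 89.78724670410156) 0
[... 1413 characters left out ...]
351562, -153.973876953125), (233.74913024902344, 223.48483276367188), 10.067381858825684) 0.08742602248716796
side cover [481. 386.] 177 ((575.5313110351562, -703.7420654296875), (221.6382293701172, 1.2054698467254639), 6.858646869659424) 0.08846442550690654
side rack [255. 211.] 422 ((583.4639892578125, 138.81063842773438), (105.88973999023438, 126.61952209472656), 79.244140625) 0.028208574494038303
side rack [397. 242.] 209 ((839.9820556640625, -230.2565460205078), (105.22342681884766, 228.51864624023438), 27.21902847290039) 0.029118641234737137
side rack [318. 273.] 164 ((576.734619140625, -258.950927734375), (42.15436935424805, 198.87464904785156), 87.22677612304688) 0.029792583736144462
```

View pics/crop1.png

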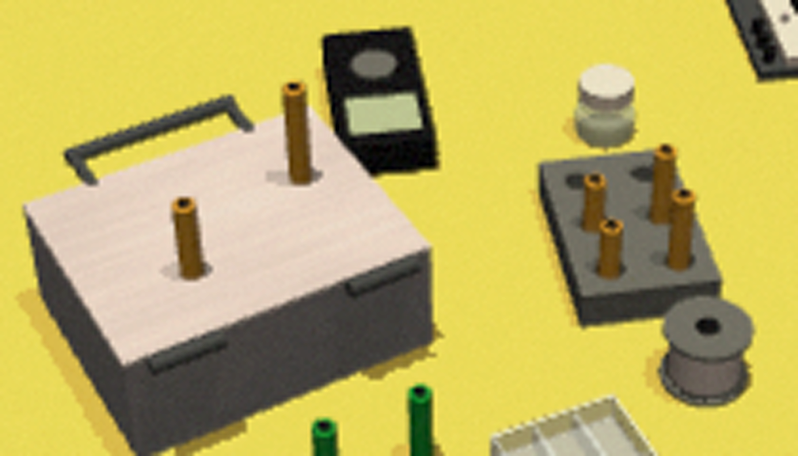

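The crop confirms the two on the cover: the tall one at (243,200), top at z=172, is the long spacer, and the one at (214,227), top at z=152, is the short one. Both are brass; the green and red ones are decoys. In the rack, the right row (y≈0.155, tops at 93) is the long row and the left row is the short row. Next I plan the wrist views.

```bash
python3 - <<'E'
from h import *
from scipy.spatial.transform import Rotation as R
_,_,k=load("wrist"); s=env.read_state(); T=k[3]; Rt=R.from_euler("xyz",s["ee_rot"],degrees=True).as_matrix()
c=-T[:3,:3].T@T[:3,3]; print("cam in tool",Rt.T@(c-s["position"]),"axes cols",(Rt.T@T[:3,:3].T).round(3))
# view axis hit offset at bench heights for tool down, closing axis yaw
im,d,k=load("scene")
# spacer tops rays (scene): top hole pixel from crop
for nm,(a,b),z in(("long",(293,88),.169),("short",(183,204),.149),("Lmid",(666,151),.09),("Lfar",(684,196),.09),("Smid",(595,180),.07),("Sfar",(611,227),.07)):
    print(nm,ray("scene",165+a/3.8-.4,165+b/3.8-.4,z,k).round(4))
E
```

```text
cam in tool [ 0.07033356 -0.00019708 -0.12635148] axes cols [[ 0.    -0.961 -0.276]
 [ 1.     0.     0.001]
 [-0.001 -0.276  0.961]]
long [ 0.5427 -0.0892  0.169 ]
short [ 0.6108 -0.1829  0.149 ]
Lmid [0.6023 0.1614 0.09  ]
Lfar [0.6516 0.1521 0.09  ]
Smid [0.5923 0.1123 0.07  ]
Sfar [0.643  0.1025 0.07  ]
```

Request:
drive_tool(motion=[[1,20,-35,-2,0,0,-6.3],[1,20,-35,-2,0,0,-6.3],[1,20,-35,-2,0,0,-6.3],[1,20,-35,-2,0,0,-6.3],[1,20,-35,-2,0,0,-6.3],[1,20,-35,-2,0,0,-6.3],[1,20,-35,-2,0,0,-6.3],[1,20,-35,-2,0,0,-6.3],[1,20,-35,-2,0,0,-6.3],[1,20,-35,-2,0,0,-6.3],[1,20,-35,-2,0,0,-6.3],[1,20,-35,-2,0,0,-6.3]])

```text
time_s: 1.15
position: [0.532, 0.1868, 0.2241]
ee_rot: [-180.0, -0.0, 78.5]
force: [0.0, 0.8, 0.3]
grip_width: 0.0855
gripper_force: 0.0
```

Request:
drive_tool(motion=[[0,20,-25,0,0,0,0],[0,10,-15,0,0,0,0],[0,0,0,0,0,0,0],[0,0,0,0,0,0,0]])

```text
time_s: 1.48
position: [0.5617, 0.1479, 0.2238]
ee_rot: [-179.9, -0.0, 78.7]
force: [0.4, -0.2, -0.2]
grip_width: 0.0427
gripper_force: 0.0
```

```bash
cat >> h.py <<'E'
def shot(tag,n="wrist"):
    s=env.read_state();k=K(n);im,d=eyes.get_image(n);cv2.imwrite(f"pics/{tag}.png",im);np.savez(f"{tag}0.npz",im=im,d=d,k=np.array(k[:3]),T=k[3]);return s,k,im,d
E
python3 - <<'E'
from h import *
s,k,im,d=shot("rack"); print(s["position"],s["ee_rot"],s["time_s"],s["grip_width"])
for P in((.553,.171,.03),(.543,.122,.03),(.6023,.1614,.09),(.5923,.1123,.07)): print(proj("wrist",P,k))
E
```

```text
[0.56173372 0.14785979 0.22379385] [-1.79935354e+02 -6.11723000e-04  7.86582912e+01] 1.4833 0.04271159921775946
(np.float64(266.8431138368803), np.float64(161.01825269578623))
(np.float64(267.23162660718805), np.float64(215.38313442652202))
(np.float64(333.29859308216993), np.float64(173.29650766775208))
(np.float64(327.3181141769429), np.float64(229.73175582216888))
```

View pics/rack.png

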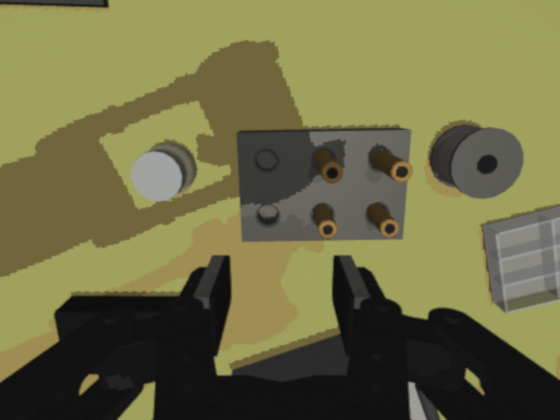

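The wrist view shows the empty holes at (266,160) for the long row and (268,214) for the short row. The pin tops are at (332,173), (401,171), (328,229) and (390,228), as predicted. I refine with a rigid grid fit.

```bash
python3 - <<'E'
from h import *
im,d,k=load("rack"); g=cv2.cvtColor(im,cv2.COLOR_BGR2GRAY).astype(float)
obs=[];mod=[]
for (u,v),z,m in(((332,173),.09,(0,25)),((401,171),.09,(50,25)),((328,229),.07,(0,-25)),((390,228),.07,(50,-25))):
    r=7; p=im[v-r:v+r+1,u-r:u+r+1]; w=np.clip(60-g[v-r:v+r+1,u-r:u+r+1],0,None)
    yy,xx=np.mgrid[-r:r+1,-r:r+1]; w=w*((xx**2+yy**2)<16)   # dark bore
    c=(u+(w*xx).sum()/w.sum(),v+(w*yy).sum()/w.sum()); q=ray("wrist",*c,z,k); print(c,q[:2].round(4)); obs.append(q[:2]*1000); mod.append(m)
for (u,v),m in(((266,160),(-50,25)),((268,214),(-50,-25))):
    q=ray("wrist",u,v,.03,k); print(q[:2].round(4))
obs=np.array(obs);mod=np.array(mod,float)
a=mod-mod.mean(0);b=obs-obs.mean(0); th=np.arctan2((a[:,0]*b[:,1]-a[:,1]*b[:,0]).sum(),(a*b).sum()); Rm=np.array([[np.cos(th),-np.sin(th)],[np.sin(th),np.cos(th)]])
t=obs.mean(0)-Rm@mod.mean(0); print("yaw",np.degrees(th),"c",t,"res",obs-(mod@Rm.T+t)); print("L",Rm@[-50,25]+t,"S",Rm@[-50,-25]+t)
E
```

```text
(np.float64(331.9983434566538), np.float64(172.99282164549973)) [0.6014 0.1618]
(np.float64(401.05427135678394), np.float64(171.0321608040201)) [0.6504 0.1535]
(np.float64(327.72807991120976), np.float64(229.28301886792454)) [0.5927 0.1126]
(np.float64(389.8241860465116), np.float64(228.04093023255814)) [0.6422 0.1038]
[0.5525 0.172 ]
[0.544  0.1232]
yaw -9.799748927788338 c [597.03498882 137.17332559] res [[ 0.12575327 -0.00542321]
 [-0.17632372  0.16102522]
 [-0.09126732  0.07691349]
 [ 0.14183777 -0.23251551]]
L [552.01968613 170.31880075] S [543.50942707 121.04836853]
```

Request:
drive_tool(motion=[[0,0,-30,10,0,0,0],[0,0,-39,10,0,0,0],[0,0,-39,10,0,0,0],[0,0,-39,10,0,0,0],[0,0,-39,0,0,0,0],[0,0,-39,0,0,0,0],[0,0,-30,0,0,0,0],[0,0,-15,0,0,0,0],[0,0,0,0,0,0,0],[0,0,0,0,0,0,0]])

```text
time_s: 2.37
position: [0.5613, -0.1203, 0.2641]
ee_rot: [-180.0, -0.1, 78.8]
force: [-0.4, -0.4, 0.1]
grip_width: 0.0427
gripper_force: 0.0
```

```bash
python3 - <<'E'
from h import *
s,k,im,d=shot("cov"); print(s["position"],s["ee_rot"],s["time_s"],s["grip_width"])
for P in((.5427,-.0892,.169),(.6108,-.1829,.149)): print(proj("wrist",P,k))
E
```

```text
[ 0.56134889 -0.12033794  0.26407636] [-1.79961632e+02 -5.32707606e-02  7.87848917e+01] 2.3667 0.042671082427695545
(np.float64(242.19009760240374), np.float64(175.92101319114306))
(np.float64(365.126128281893), np.float64(277.39540892595875))
```

View pics/cov.png

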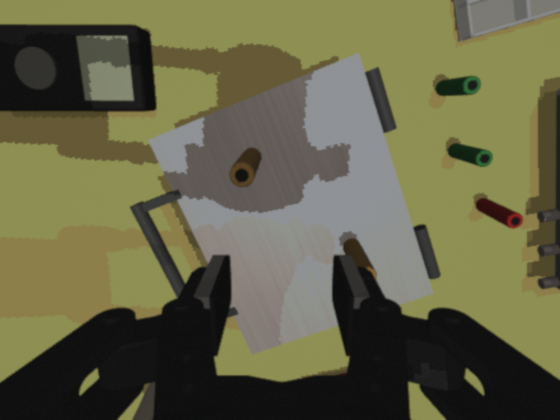

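The wrist view shows the long spacer's top at about (241,175), against a prediction of (242,176). The short one at about (362,270) is partly hidden by a finger, and the handle runs (137,205)-(235,315). I refine the long spacer and the handle.

```bash
python3 - <<'E'
from h import *
im,d,k=load("cov"); g=cv2.cvtColor(im,cv2.COLOR_BGR2GRAY).astype(float)
u,v=241,175; r=7; yy,xx=np.mgrid[-r:r+1,-r:r+1]; w=np.clip(45-g[v-r:v+r+1,u-r:u+r+1],0,None)*((xx**2+yy**2)<20)
c=(u+(w*xx).sum()/w.sum(),v+(w*yy).sum()/w.sum()); print(c,ray("wrist",*c,.169,k))
A=[ray("wrist",u,v,.0895,k)[:2] for u,v in((150,142),(359,55),(432,293),(253,353))]
print("cover corners",np.round(A,4),"c",np.mean(A,0))
for P in((142,212),(178,282)): print("bar",ray("wrist",*P,.09,k))
E
```

```text
(np.float64(240.99469026548672), np.float64(175.00353982300885)) [ 0.54210656 -0.08849906  0.169     ]
cover corners [[ 0.4638 -0.0606]
 [ 0.6399 -0.0283]
 [ 0.6778 -0.2427]
 [ 0.5029 -0.2738]] c [ 0.57111563 -0.15137817]
bar [ 0.44003224 -0.11643976  0.09      ]
bar [ 0.45243902 -0.18645689  0.09      ]
```

Request:
drive_tool(motion=[[0,-19,32,0,0,0,0],[0,0,0,-30,0,0,0],[0,0,0,-35,0,0,0],[0,0,0,-30,0,0,0],[0,0,0,-20,0,0,0],[0,0,0,0,0,0,0],[0,0,0,0,0,0,0]], squeeze=40)

```text
time_s: 3.0
position: [0.5416, -0.0872, 0.1482]
ee_rot: [-179.8, -0.0, 78.9]
force: [-0.5, 0.3, -0.3]
grip_width: 0.0427
gripper_force: 0.0
```

```bash
python3 - <<'E'
from h import *
s,k,im,d=shot("g1"); print(s["position"],s["ee_rot"],s["force"])
cv2.imwrite("pics/g1c.png",cv2.resize(im[120:400,140:420],None,fx=2,fy=2))
print(proj("wrist",(.542,-.0885,.169),k))
E
```

```text
[ 0.54157959 -0.0872109   0.14820106] [-1.79809454e+02 -2.42549880e-02  7.89371985e+01] [-0.46675026  0.30837548 -0.28469848]
(np.float64(284.17838522242727), np.float64(326.0689043314611))
```

View pics/g1c.png

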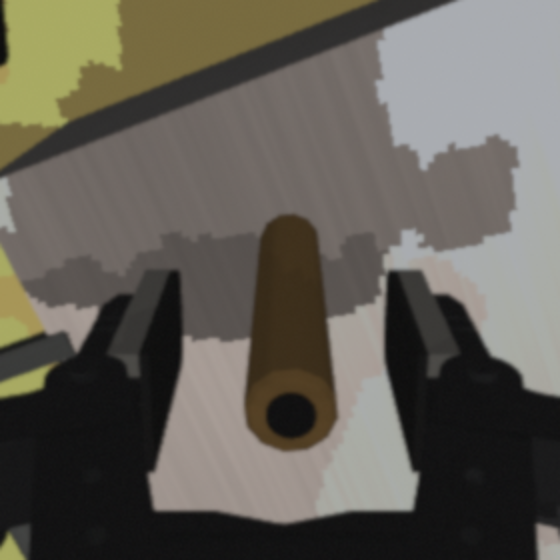

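The bore is at (285,326), against a prediction of (284,326), and it is centred between the pads. I close and lift.

Request:
drive_tool(motion=[[-1,0,0,0,0,0,0],[-1,0,0,0,0,0,0],[-1,0,0,0,0,0,0],[-1,0,0,0,0,0,0],[-1,0,0,0,0,0,0],[-1,0,0,0,0,0,0],[-1,0,0,5,0,0,0],[-1,0,0,15,0,0,0],[-1,0,0,20,0,0,0],[-1,0,0,20,0,0,0],[-1,0,0,0,0,0,0]], squeeze=40)

```text
time_s: 3.97
position: [0.5451, -0.09, 0.2138]
ee_rot: [179.6, 0.0, 78.8]
force: [1.8, 0.1, -1.3]
grip_width: 0.014
gripper_force: 39.0
```

Request:
drive_tool(motion=[[-1,0,12,0,0,0,0],[-1,1,25,0,0,0,0],[-1,1,35,0,0,0,0],[-1,1,35,0,0,0,0],[-1,2,35,0,0,0,0],[-1,2,35,0,0,0,0],[-1,2,35,0,0,0,0],[-1,1,25,0,0,0,0],[-1,0,12,0,0,0,0],[-1,0,8,0,0,0,0],[-1,0,0,0,0,0,0],[-1,0,0,0,0,0,0]])

```text
time_s: 4.97
position: [0.552, 0.1672, 0.2084]
ee_rot: [-179.9, 0.1, 78.8]
force: [0.0, -0.9, -0.6]
grip_width: 0.014
gripper_force: 39.0
```

```bash
python3 - <<'E'
from h import *
s,k,im,d=shot("p1"); print(s["position"],s["ee_rot"],s["force"],s["grip_width"],s["time_s"])
print("held top expected",proj("wrist",s["position"]+[0,0,.0208],k))
for P in((.602,.1618,.09),(.552,.1703,.03),(.5435,.121,.03)):print(proj("wrist",P,k))
cv2.imwrite("pics/p1c.png",cv2.resize(im[120:400,180:460],None,fx=2,fy=2))
E
```

```text
[0.55203377 0.16721901 0.20835324] [-1.79925855e+02  7.76538039e-02  7.88231293e+01] [ 0.00148351 -0.93630156 -0.63572874] 0.0139715672142961 4.9667
held top expected (np.float64(282.30266775334627), np.float64(323.01105477622053))
(np.float64(354.13114632222425), np.float64(201.23412166499767))
(np.float64(281.0622476147793), np.float64(184.492310310326))
(np.float64(282.42064070330326), np.float64(239.5182055594875))
```

View pics/p1c.png

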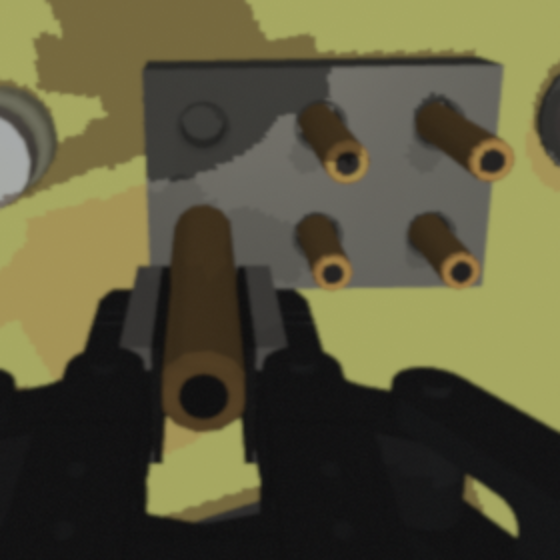

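Two readings disagree: the held top has shifted by about 5 px, at (282,318) against (282,323). I check slip and tilt from the depth image and the scene cameras.

```bash
python3 - <<'E'
from h import *
for t,pz in(("g1",(.5416,-.0872,.1482)),("p1",(.55203,.16722,.20835))):
    im,d,k=load(t); P=cloud("wrist",d,k)
    hsv=cv2.cvtColor(im,cv2.COLOR_BGR2HSV)
    m=(hsv[...,0]>8)&(hsv[...,0]<22)&(hsv[...,1]>100)&(d>.08)&(d<.25); m[:,:250]=0;m[:,320:]=0;m[:215]=0
    Q=P[m]-pz; print(t,len(Q),"ztop",np.percentile(Q[:,2],[1,50,97,99.5]))
    top=Q[Q[:,2]>np.percentile(Q[:,2],97)-.002]; print("top xy",(top.min(0)+top.max(0))/2,len(top))
    for lo in np.arange(-.05,.02,.01):
        b=Q[(Q[:,2]>lo)&(Q[:,2]<lo+.01)]
        if len(b)>20:print(round(lo,3),len(b),np.median(b[:,:2],0).round(4),b[:,1].max().round(4))
E
```

```text
g1 3577 ztop [-0.05283004  0.00688435  0.02225353  0.0227495 ]
top xy [ 0.00082315 -0.00036672  0.02179773] 994
-0.05 188 [0.0019 0.0058] 0.007
-0.04 224 [0.0021 0.0058] 0.0072
-0.03 262 [0.0023 0.0057] 0.0073
-0.02 325 [0.0021 0.0058] 0.0073
-0.01 382 [0.002  0.0058] 0.0072
0.0 468 [0.0019 0.0058] 0.0073
0.01 616 [0.0019 0.0058] 0.0073
0.02 1027 [0.0012 0.0013] 0.0073
p1 3411 ztop [-0.05622976  0.00412617  0.01872231  0.01927214]
top xy [-4.61034133e-05  1.73519569e-03  3.75547828e-02] 1019
-0.05 184 [0.001  0.0074] 0.009
-0.04 220 [0.0011 0.0074] 0.0088
-0.03 256 [0.0011 0.0075] 0.0087
-0.02 336 [0.0012 0.0073] 0.0099
-0.01 385 [0.0012 0.0074] 0.0088
0.0 473 [0.0012 0.0073] 0.009
0.01 1415 [0.0005 0.0045] 0.0091
```

```bash
python3 - <<'E'
from h import *
for t,hs in(("rack",((266,160),(268,214))),("p1",((282,182),))):
    im,d,k=load(t); P=cloud("wrist",d,k); z=P[...,2]
    for u,v in hs:
        r=17; m=np.zeros(z.shape,np.uint8); m[v-r:v+r+1,u-r:u+r+1]=(z[v-r:v+r+1,u-r:u+r+1]<.0275)
        n,l,s,c=cv2.connectedComponentsWithStats(m); i=l[v,u]; print(t,s[i],c[i],ray("wrist",*c[i],.03,k)[:2], "toplevel",np.median(z[v-r:v+r,u-r:u+r]), "floor",z[v-2:v+3,u-2:u+3].mean())
    mm=((abs(z-.03)<.002)&(P[...,0]>.5)&(P[...,0]<.7)&(P[...,1]>.05)&(P[...,1]<.23)); Q=P[mm][:,:2]*1000
    print(cv2.minAreaRect(Q.astype(np.float32)))
E
```

```text
rack [256 150  21  21 352] [266.14488636 160.29829545] [0.55252975 0.17174154] toplevel 0.03021522830254149 floor 0.01087005837680487
rack [258 205  20  20 309] [267.66019417 214.5210356 ] [0.54355576 0.1227315 ] toplevel 0.030274360660773943 floor 0.010776365904521168
((597.254150390625, 137.53753662109375), (100.66848754882812, 150.66075134277344), 79.69328308105469)
p1 [271 172  22  22 369] [281.30081301 182.65853659] [0.55250774 0.17182437] toplevel 0.030201979846452946 floor 0.01110867604814687
((597.2815551757812, 137.5263671875), (100.7607650756836, 150.6801300048828), 79.61727142333984)
```

Request:
drive_tool(motion=[[-1,0.4,3.4,0,0,0,0],[-1,0,0,-20,0,0,0],[-1,0,0,-30,0,0,0],[-1,0,0,-25,0,0,0],[-1,0,0,-20,0,0,0],[-1,0,0,-12,0,0,0],[-1,0,0,0,0,0,0],[-1,0,0,0,0,0,0],[-1,0,0,0,0,0,0]])

```text
time_s: 5.77
position: [0.5544, 0.1711, 0.1038]
ee_rot: [179.9, -0.1, 78.8]
force: [0.3, 0.2, -1.0]
grip_width: 0.0142
gripper_force: 39.1
```

```bash
python3 - <<'E'
from h import *
s,k,im,d=shot("p2"); print(s["position"],s["force"]); P=cloud("wrist",d,k)
hsv=cv2.cvtColor(im,cv2.COLOR_BGR2HSV)
m=(hsv[...,0]>8)&(hsv[...,0]<22)&(hsv[...,1]>100)&(d>.08)&(d<.2); m[:,:250]=0;m[:,320:]=0;m[:215]=0
Q=P[m]; zt=np.percentile(Q[:,2],97); print("top z",zt)
t=m&(P[...,2]>zt-.002); print("top xy",P[t].min(0),P[t].max(0),(P[t].min(0)+P[t].max(0))/2)
for lo in np.arange(.03,.09,.015):
    b=Q[(Q[:,2]>lo)&(Q[:,2]<lo+.015)]
    if len(b):print(lo,len(b),b[:,:2].max(0))
E
```

```text
[0.55439145 0.17109153 0.10382818] [ 0.29070301  0.1934903  -1.02029805]
top z 0.1225657912676743
top xy [0.54675805 0.16438678 0.12057334] [0.56179014 0.17996358 0.12598031] [0.5542741  0.17217518 0.12327682]
0.03 15 [0.5606417  0.17970643]
0.045 271 [0.56186568 0.17987942]
0.06 328 [0.56183463 0.18008324]
0.075 434 [0.56241313 0.18108813]
```

Request:
drive_tool(motion=[[-1,-1.9,-0.6,-4,0,0,0],[-1,0,0,0,0,0,0],[-1,0,0,0,0,0,0],[-1,0,0,0,0,0,0]])

```text
time_s: 6.15
position: [0.5513, 0.1706, 0.0987]
ee_rot: [180.0, -0.0, 78.8]
force: [-0.4, -0.3, -0.6]
grip_width: 0.0141
gripper_force: 39.1
```

Request:
drive_tool(motion=[[-1,0,0,-4,0,0,0],[-1,0,0,-4,0,0,0],[-1,0,0,-3,0,0,0],[-1,0,0,0,0,0,0]])

```text
time_s: 6.48
position: [0.5505, 0.1703, 0.0861]
ee_rot: [-179.9, 0.0, 78.8]
force: [0.6, -0.1, -2.2]
grip_width: 0.0138
gripper_force: 39.0
```

Request:
drive_tool(motion=[[-1,1.5,0.5,-3,0,0,0],[-1,0,0,-3,0,0,0],[-1,0,0,-3,0,0,0],[-1,0,0,-2,0,0,0],[-1,0,0,-1,0,0,0],[-1,0,0,0,0,0,0]])

```text
time_s: 6.98
position: [0.5523, 0.171, 0.0748]
ee_rot: [-180.0, 0.0, 78.8]
force: [0.7, 0.4, -0.5]
grip_width: 0.0139
gripper_force: 39.0
```

```bash
cat > top.py <<'E'
from h import *
import sys
s,k,im,d=shot(sys.argv[1]); print(s["position"],s["force"],s["time_s"]); P=cloud("wrist",d,k)
hsv=cv2.cvtColor(im,cv2.COLOR_BGR2HSV)
m=(hsv[...,0]>8)&(hsv[...,0]<22)&(hsv[...,1]>100)&(d>.08)&(d<.2); m[:,:250]=0;m[:,320:]=0;m[:215]=0
Q=P[m]; zt=np.percentile(Q[:,2],97); t=m&(abs(P[...,2]-zt)<.002); print("top z",zt,"top xy",(P[t].min(0)+P[t].max(0))/2)
for lo in np.arange(-.1,.02,.02):
    b=Q[(Q[:,2]>zt+lo)&(Q[:,2]<zt+lo+.02)]
    if len(b)>20:print(round(lo,3),len(b),np.median(b[:,0]),b[:,1].max())
E
python3 top.py p3
```

```text
[0.55234087 0.17096358 0.07482899] [ 0.70254543  0.44625863 -0.5388642 ] 6.9833
top z 0.09355201765791488 top xy [0.55221059 0.17166261 0.09341641]
-0.08 177 0.5529898648405851 0.1800421822110099
-0.06 485 0.5534500773109942 0.1797754121089035
-0.04 697 0.5535278144034447 0.18081139936321822
-0.02 1871 0.5531122346641444 0.1798554528260239
0.0 100 0.5526371424857572 0.17857346609519187
```

It is in the hole, with about 2 mm to go.

Request:
drive_tool(motion=[[-1,0,0,-1.5,0,0,0],[-1,0,0,0,0,0,0],[-1,0,0,-1,0,0,0],[-1,0,0,0,0,0,0],[-1,0,0,0,0,0,0]])

```text
time_s: 7.45
position: [0.5527, 0.1711, 0.0728]
ee_rot: [180.0, -0.0, 78.8]
force: [0.2, 0.1, -0.7]
grip_width: 0.0141
gripper_force: 39.1
```

Request:
drive_tool(motion=[[-1,0,0,-1,0,0,0],[-1,0,0,0,0,0,0],[-1,0,0,-1,0,0,0],[-1,0,0,0,0,0,0],[-1,0,0,0,0,0,0]])

```text
time_s: 7.87
position: [0.5531, 0.1712, 0.0727]
ee_rot: [180.0, -0.0, 78.8]
force: [-3.0, -0.8, 9.2]
grip_width: 0.0139
gripper_force: 40.5
```

Contact at 9 N, so it is seated. I release and go to the short spacer.

Request:
drive_tool(motion=[[-0.3,0,0,1,0,0,0],[-0.3,0,0,0,0,0,0],[-0.3,0,0,0,0,0,0],[-0.3,0,0,0,0,0,0],[-0.3,0,0,15,0,0,0],[-0.3,0,0,30,0,0,0],[-0.3,0,0,35,0,0,0],[-0.3,0,0,35,0,0,0],[-0.3,0,0,35,0,0,0],[-0.3,0,0,0,0,0,0]])

```text
time_s: 8.7
position: [0.5573, 0.1723, 0.2306]
ee_rot: [179.3, -0.4, 78.8]
force: [1.3, 0.4, 1.7]
grip_width: 0.0298
gripper_force: 0.0
```

Request:
drive_tool(motion=[[0,3,-22,0,0,0,0],[0,6,-38,0,0,0,0],[0,6,-38,0,0,0,0],[0,6,-38,0,0,0,0],[0,6,-38,0,0,0,0],[0,6,-38,0,0,0,0],[0,6,-38,0,0,0,0],[0,6,-38,0,0,0,0],[0,6,-38,0,0,0,0],[0,6,-28,0,0,0,0],[0,0,0,0,0,0,0],[0,0,0,0,0,0,0]])

```text
time_s: 9.7
position: [0.6095, -0.1846, 0.2209]
ee_rot: [-179.9, -0.0, 78.6]
force: [0.2, 1.2, -0.1]
grip_width: 0.0427
gripper_force: 0.0
```

```bash
python3 - <<'E'
from h import *
s,k,im,d=shot("s1"); print(s["position"],s["ee_rot"],s["time_s"]); P=cloud("wrist",d,k)
hsv=cv2.cvtColor(im,cv2.COLOR_BGR2HSV); z=P[...,2]
m=(hsv[...,0]>8)&(hsv[...,0]<22)&(hsv[...,1]>100)&(z>.1)&(z<.18)
Q=P[m]; zt=np.percentile(Q[:,2],97); t=m&(abs(z-zt)<.002); print(m.sum(),zt,(P[t].min(0)+P[t].max(0))/2, np.argwhere(t).mean(0))
s2,k2,im2,d2=shot("sc2","scene"); P=cloud("scene",d2,k2); hsv=cv2.cvtColor(im2,cv2.COLOR_BGR2HSV)
m=((hsv[...,0]>8)&(hsv[...,0]<24)&(hsv[...,1]>120)&(P[...,2]>.04)&(P[...,2]<.2)&(P[...,0]>.4)&(P[...,0]<.7)&(P[...,1]>.05)&(P[...,1]<.25)).astype(np.uint8)
print(ray("scene",*(0,0),.09,k2)[:0], [ (c.reshape(-1,2).min(0),c.reshape(-1,2).max(0)) for c in cv2.findContours(m,0,2)[0]], P[m>0][:,2].max())
Q=P[(m>0)&(P[...,0]<.575)&(P[...,1]>.14)]; print("placed",len(Q),Q.min(0),Q.max(0))
E
```

```text
[ 0.6094725  -0.18459641  0.22091779] [-1.79944044e+02 -2.33139198e-02  7.86191397e+01] 9.7
802 0.15071920906142106 [ 0.61136878 -0.18133299  0.15023085] [223.91364903 284.19777159]
[] [(array([319, 211], dtype=int32), array([328, 234], dtype=int32)), (array([332, 192], dtype=int32), array([347, 232], dtype=int32))] 0.09407318288505545
placed 84 [0.54252354 0.16202087 0.04067571] [0.56334464 0.17670187 0.09202758]
```

The placed long spacer's top is at about z=92, level with its row. Now I descend on the short one at (0.611,-0.182).

Request:
drive_tool(motion=[[0,1.5,3,0,0,0,0],[0,0,0,-25,0,0,0],[0,0,0,-30,0,0,0],[0,0,0,-22,0,0,0],[0,0,0,-12,0,0,0],[0,0,0,0,0,0,0],[0,0,0,0,0,0,0],[0,0,0,0,0,0,0]])

```text
time_s: 10.47
position: [0.6125, -0.1797, 0.1346]
ee_rot: [179.8, 0.0, 78.8]
force: [-0.7, -0.8, -0.1]
grip_width: 0.0428
gripper_force: 0.0
```

```bash
python3 top.py s2
```

```text
[ 0.61245455 -0.179719    0.13458558] [-0.65882376 -0.77383673 -0.12091511] 10.4667
top z 0.15049632349849226 top xy [ 0.61132414 -0.18137613  0.15043162]
-0.06 412 0.6126345520685669 -0.17374148882758994
-0.04 664 0.6126553796633729 -0.17367311896228935
-0.02 1723 0.6121697088113132 -0.17359192400984244
0.0 87 0.6124053196164728 -0.17404749126352245
```

Request:
drive_tool(motion=[[0,-1,-1.8,-2,0,0,0],[0,0,0,0,0,0,0],[-1,0,0,0,0,0,0],[-1,0,0,0,0,0,0],[-1,0,0,0,0,0,0],[-1,0,0,0,0,0,0],[-1,0,0,0,0,0,0],[-1,0,0,0,0,0,0],[-1,0,0,5,0,0,0],[-1,0,0,15,0,0,0],[-1,0,0,25,0,0,0],[-1,0,0,15,0,0,0]])

```text
time_s: 11.52
position: [0.6103, -0.1817, 0.192]
ee_rot: [180.0, -0.0, 78.8]
force: [1.0, -1.1, -0.5]
grip_width: 0.0135
gripper_force: 39.0
```

Request:
drive_tool(motion=[[-1,-3,15,5,0,0,0],[-1,-7,30,0,0,0,0],[-1,-8,36,0,0,0,0],[-1,-8,36,0,0,0,0],[-1,-8,36,0,0,0,0],[-1,-8,36,0,0,0,0],[-1,-8,36,0,0,0,0],[-1,-8,35,0,0,0,0],[-1,-6,28,0,0,0,0],[-1,-4,14,0,0,0,0],[-1,0,0,0,0,0,0],[-1,0,0,0,0,0,0]])

```text
time_s: 12.52
position: [0.541, 0.1213, 0.195]
ee_rot: [-179.9, 0.0, 79.0]
force: [0.6, -0.3, 0.0]
grip_width: 0.0138
gripper_force: 39.0
```

```bash
python3 top.py s3
```

```text
[0.54098436 0.12131602 0.19501022] [ 0.64731895 -0.28524216  0.04905484] 12.5167
top z 0.214321532156472 top xy [0.54068655 0.12213825 0.21432258]
-0.06 451 0.542035699696657 0.1298698734452237
-0.04 710 0.5422210987290592 0.1311792061679264
-0.02 1870 0.5416397487225484 0.13017100720760907
0.0 94 0.5413713193436752 0.1294471459060549
```

Request:
drive_tool(motion=[[-1,2.8,0,-10,0,0,0],[-1,0,0,-25,0,0,0],[-1,0,0,-30,0,0,0],[-1,0,0,-25,0,0,0],[-1,0,0,-18,0,0,0],[-1,0,0,-8,0,0,0],[-1,0,0,0,0,0,0],[-1,0,0,0,0,0,0],[-1,0,0,0,0,0,0]])

```text
time_s: 13.32
position: [0.5464, 0.12, 0.0811]
ee_rot: [179.9, -0.0, 78.8]
force: [0.8, -0.6, -0.1]
grip_width: 0.0137
gripper_force: 39.0
```

```bash
python3 top.py s4
```

```text
[0.54636576 0.11997378 0.08105684] [ 0.76243609 -0.58857507 -0.058019  ] 13.3167
top z 0.10030463976779341 top xy [0.54614146 0.12060297 0.10029536]
-0.06 470 0.5475257413786646 0.12840312621357716
-0.04 707 0.5475199417417053 0.12952037987803094
-0.02 1878 0.5470508500475828 0.12859783318665136
0.0 95 0.5452420773911285 0.12742058788303515
```

Request:
drive_tool(motion=[[-1,0,0,0,0,0,0],[-1,0,0,0,0,0,0],[-1,0,0,0,0,0,0],[-1,0,0,0,0,0,0]])

```text
time_s: 13.7
position: [0.5452, 0.1204, 0.0804]
ee_rot: [179.9, -0.0, 78.8]
force: [0.4, -0.3, -0.3]
grip_width: 0.0138
gripper_force: 39.0
```

```bash
python3 top.py s5
```

```text
[0.54524594 0.12037663 0.08037018] [ 0.44406686 -0.25711276 -0.2541257 ] 13.7
top z 0.09965408077159019 top xy [0.54496976 0.12089424 0.09964453]
-0.06 473 0.546374290000801 0.1286863466778116
-0.04 710 0.5466629335217346 0.13006806634276677
-0.02 1883 0.5459512880385391 0.12910364386808895
0.0 95 0.5440443775281176 0.12784759061177167
```

Request:
drive_tool(motion=[[-1,-1,1.2,-3,0,0,0],[-1,0,0,0,0,0,0],[-1,0,0,0,0,0,0],[-1,0,0,-3,0,0,0],[-1,0,0,0,0,0,0],[-1,0,0,0,0,0,0]])

```text
time_s: 14.25
position: [0.5437, 0.1214, 0.0734]
ee_rot: [-180.0, 0.0, 78.8]
force: [0.3, 0.0, -0.9]
grip_width: 0.014
gripper_force: 39.0
```

```bash
python3 top.py s6
```

```text
[0.5436752  0.12139436 0.07341474] [ 0.31850937  0.02206252 -0.87276874] 14.25
top z 0.09268357245644814 top xy [0.54337603 0.12179053 0.09266762]
-0.06 477 0.5447706808134121 0.1296586118943815
-0.04 703 0.5447541829063023 0.13117364464583378
-0.02 1886 0.5444543105172654 0.13004739827362038
0.0 95 0.5431298818825319 0.12955056943532126
```

Request:
drive_tool(motion=[[-1,0,0,-4,0,0,0],[-1,0,0,-4,0,0,0],[-1,0,0,-4,0,0,0],[-1,0,0,-3,0,0,0],[-1,0,0,-2,0,0,0],[-1,0,0,-1,0,0,0],[-1,0,0,0,0,0,0],[-1,0,0,0,0,0,0]])

```text
time_s: 14.97
position: [0.544, 0.1215, 0.0558]
ee_rot: [-180.0, -0.0, 78.8]
force: [0.2, -0.1, -0.5]
grip_width: 0.0137
gripper_force: 39.0
```

Request:
drive_tool(motion=[[-1,0,0,-2,0,0,0],[-1,0,0,0,0,0,0],[-1,0,0,-1.5,0,0,0],[-1,0,0,0,0,0,0],[-1,0,0,-1,0,0,0],[-1,0,0,0,0,0,0],[-1,0,0,0,0,0,0]])

```text
time_s: 15.55
position: [0.5442, 0.1215, 0.0523]
ee_rot: [180.0, -0.0, 78.8]
force: [-2.0, -1.1, 5.5]
grip_width: 0.0136
gripper_force: 39.8
```

Seated: contact at 5.5 N at the expected height. I release and move above the handle.

Request:
drive_tool(motion=[[-0.3,0,0,1,0,0,0],[-0.3,0,0,0,0,0,0],[-0.3,0,0,0,0,0,0],[-0.3,0,0,0,0,0,0],[-0.3,0,0,15,0,0,0],[-0.3,0,0,30,0,0,0],[-0.3,0,0,35,0,0,0],[-0.3,0,0,35,0,0,0],[-0.3,0,0,10,0,0,0],[-0.3,0,0,0,0,0,0]])

```text
time_s: 16.38
position: [0.547, 0.122, 0.1818]
ee_rot: [179.5, -0.2, 78.8]
force: [0.5, 0.4, -0.0]
grip_width: 0.03
gripper_force: 0.0
```

Request:
drive_tool(motion=[[-0.39,-5,-15,0,0,0,2.1],[-0.39,-10,-32,0,0,0,2.1],[-0.39,-12,-37,0,0,0,2.1],[-0.39,-12,-37,0,0,0,2.1],[-0.39,-12,-37,0,0,0,2.1],[-0.39,-12,-37,0,0,0,2.1],[-0.39,-12,-37,0,0,0,2.1],[-0.39,-10,-32,0,0,0,2.1],[-0.39,-7,-20,0,0,0,2.1],[-0.39,-3,-11,0,0,0,2.1],[-0.39,0,0,0,0,0,0],[-0.39,0,0,0,0,0,0]])

```text
time_s: 17.38
position: [0.4477, -0.1735, 0.1754]
ee_rot: [-179.9, -0.1, 99.6]
force: [-0.5, 0.1, -0.3]
grip_width: 0.026
gripper_force: 0.0
```

```bash
python3 - <<'E'
from h import *
s,k,im,d=shot("h1"); print(s["position"],s["ee_rot"],s["time_s"]); P=cloud("wrist",d,k); z=P[...,2]
c=np.array([.571,-.1513]); th=np.radians(10.2); ex=np.array([np.cos(th),np.sin(th)]); ey=np.array([-ex[1],ex[0]])
q=(P[...,:2]-c); X=q@ex*1000; Y=q@ey*1000
m=(abs(z-.09)<.012)&(X<-100)&(X>-150)&(abs(Y)<70)
for lo in range(-70,70,15):
    b=m&(Y>lo)&(Y<lo+15)
    if b.sum()>15: print(lo,b.sum(),np.percentile(X[b],[2,50,98]).round(1),np.percentile(z[b],98).round(4))
m=(abs(z-.09)<.004)&(X>-100)&(X<-50)
print("cover edge",np.percentile(X[m],1), "Ymax",np.percentile(Y[m],99.5), "Ymin",Y[m].min())
s2,k2,im2,d2=shot("sc3","scene"); cv2.imwrite("pics/sc3c.png",cv2.convertScaleAbs(cv2.resize(im2[150:290,165:375],None,fx=3.8,fy=3.8,interpolation=cv2.INTER_CUBIC),alpha=1.4))
E
```

```text
[ 0.44768687 -0.17345534  0.17536107] [-1.79855138e+02 -1.23613256e-01  9.96363424e+01] 17.3833
-70 532 [-131.  -117.9 -105.8] 0.0941
-55 393 [-130.9 -125.  -111.8] 0.0945
-40 407 [-131.2 -125.5 -119.8] 0.0945
-25 422 [-131.1 -125.4 -119.8] 0.0947
-10 453 [-130.8 -125.3 -119.8] 0.0945
5 479 [-131.2 -125.7 -119.7] 0.0945
20 505 [-130.9 -125.1 -119.7] 0.0946
35 541 [-131.2 -125.4 -119.7] 0.0948
50 1099 [-130.9 -120.2 -101. ] 0.0944
65 21 [-130.6 -125.2 -119.8] 0.0943
cover edge -92.67631051838055 Ymax 110.24607980276535 Ymin -64.69888689587754
```

View pics/sc3c.png

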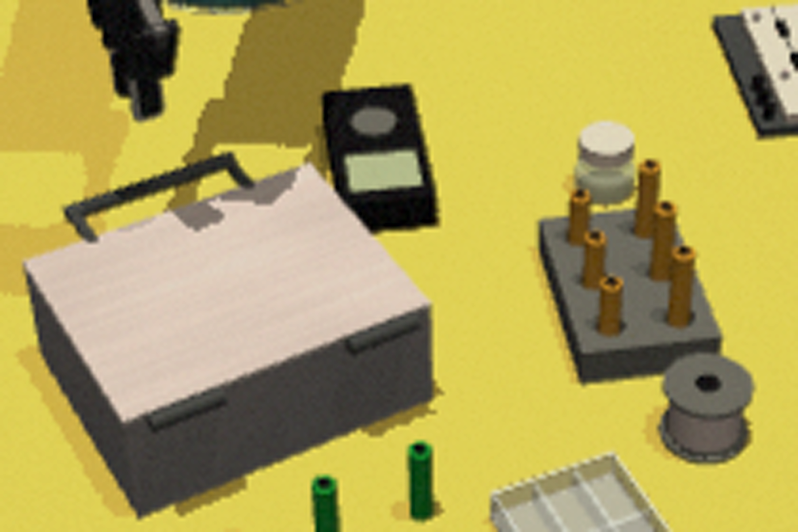

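Both spacers stand upright in their right rows. I descend on the handle bar, which sits directly below the TCP.

Request:
drive_tool(motion=[[-0.39,0,0,-20,0,0,0],[-0.39,0,0,-25,0,0,0],[-0.39,0,0,-20,0,0,0],[-0.39,0,0,-12,0,0,0],[-0.39,0,0,0,0,0,0],[-0.39,0,0,0,0,0,0],[-0.39,0,0,0,0,0,0],[-0.39,0,0,0,0,0,0]])

```text
time_s: 18.15
position: [0.4502, -0.1736, 0.1016]
ee_rot: [179.9, 0.1, 99.8]
force: [-0.5, -0.5, -0.3]
grip_width: 0.0257
gripper_force: 0.0
```

```bash
cat > arc.py <<'E'
import numpy as np
th=np.radians(10.2); ex=np.array([np.cos(th),np.sin(th)])
def p(t):
    t=np.radians(t); x=-215*np.cos(t)+2*np.sin(t); return np.array([x*ex[0],x*ex[1],215*np.sin(t)+2*np.cos(t)])
def rows(a):
    for i,j in zip(a[:-1],a[1:]): print(i,j,(p(j)-p(i)).round(1).tolist())
E
python3 - <<'E'
from arc import *
rows([0,1,3,6,9,12,15,18,21,24,27,30,33,36,39,42,45,48,51,53,55,57,59,61,63,65,66.5,68])
E
```

```text
0 1 [0.1, 0.0, 3.8]
1 3 [0.3, 0.1, 7.5]
3 6 [1.0, 0.2, 11.2]
6 9 [1.5, 0.3, 11.1]
9 12 [2.1, 0.4, 11.0]
12 15 [2.7, 0.5, 10.9]
15 18 [3.2, 0.6, 10.8]
18 21 [3.8, 0.7, 10.6]
21 24 [4.3, 0.8, 10.4]
24 27 [4.9, 0.9, 10.1]
27 30 [5.4, 1.0, 9.8]
30 33 [5.9, 1.1, 9.5]
33 36 [6.4, 1.1, 9.2]
36 39 [6.8, 1.2, 8.9]
39 42 [7.3, 1.3, 8.5]
42 45 [7.7, 1.4, 8.1]
45 48 [8.1, 1.5, 7.7]
48 51 [8.5, 1.5, 7.2]
51 53 [5.9, 1.1, 4.6]
53 55 [6.0, 1.1, 4.4]
55 57 [6.2, 1.1, 4.1]
57 59 [6.3, 1.1, 3.9]
59 61 [6.4, 1.2, 3.7]
61 63 [6.6, 1.2, 3.5]
63 65 [6.7, 1.2, 3.2]
65 66.5 [5.1, 0.9, 2.3]
66.5 68 [5.1, 0.9, 2.1]
```

Request:
drive_tool(motion=[[-0.39,-1,0,-7,0,0,0],[-0.39,0,0,-7,0,0,0],[-0.39,0,0,0,0,0,0],[-0.39,0,0,0,0,0,0],[-0.39,0,0,0,0,0,0],[-0.39,0,0,0,0,0,0]])

```text
time_s: 18.65
position: [0.448, -0.1737, 0.0864]
ee_rot: [180.0, 0.0, 99.8]
force: [0.7, -0.8, 0.1]
grip_width: 0.026
gripper_force: 0.0
```

Request:
drive_tool(motion=[[-1,0,0,0,0,0,0],[-1,0,0,0,0,0,0],[-1,0,0,0,0,0,0],[-1,0,0,0,0,0,0],[-1,0,0,0,0,0,0],[-1,0,0,0,0,0,0]], squeeze=40)

```text
time_s: 19.15
position: [0.4478, -0.1737, 0.0864]
ee_rot: [-180.0, 0.0, 99.8]
force: [-2.3, -1.8, 2.0]
grip_width: 0.0103
gripper_force: 39.0
```

Request:
drive_tool(motion=[[-1,0.1,0,3.8,0,0,0],[-1,0.3,0.1,7.5,0,0,0],[-1,1,0.2,11.2,0,0,0],[-1,1.5,0.3,11.1,0,0,0],[-1,2.1,0.4,11,0,0,0],[-1,2.7,0.5,10.9,0,0,0],[-1,3.2,0.6,10.8,0,0,0],[-1,3.8,0.7,10.6,0,0,0],[-1,0,0,0,0,0,0],[-1,0,0,0,0,0,0],[-1,0,0,0,0,0,0]])

```text
time_s: 20.07
position: [0.462, -0.1711, 0.1645]
ee_rot: [-179.9, 0.0, 99.8]
force: [-4.0, -5.0, -1.7]
grip_width: 0.0106
gripper_force: 39.4
```

The cover is at about 21° and the forces are small. I continue.

Request:
drive_tool(motion=[[-1,4.3,0.8,10.4,0,0,0],[-1,4.9,0.9,10.1,0,0,0],[-1,5.4,1,9.8,0,0,0],[-1,5.9,1.1,9.5,0,0,0],[-1,6.4,1.1,9.2,0,0,0],[-1,6.8,1.2,8.9,0,0,0],[-1,7.3,1.3,8.5,0,0,0],[-1,7.7,1.4,8.1,0,0,0],[-1,8.1,1.5,7.7,0,0,0],[-1,8.5,1.5,7.2,0,0,0],[-1,0,0,0,0,0,0],[-1,0,0,0,0,0,0]])

```text
time_s: 21.07
position: [0.5269, -0.1595, 0.2571]
ee_rot: [-179.9, 0.1, 99.8]
force: [-12.2, -3.9, 12.5]
grip_width: 0.0105
gripper_force: 40.0
```

```bash
cat > ang.py <<'E'
from h import *
from arc import ex
s,k,im,d=shot("a"); h=np.array([.6592,-.1354,.085]); 
r=s["position"]-h; X=r[:2]@ex; print(s["position"],s["force"],s["time_s"],"radius",np.hypot(X,r[2]),"angle",np.degrees(np.arctan2(r[2],-X)))
s,k,im,d=shot("b","scene"); P=cloud("scene",d,k); q=P-h; ey=np.array([-ex[1],ex[0]]); X=q[...,:2]@ex;Y=q[...,:2]@ey;Z=q[...,2]
m=(abs(Y)<.105)&(X>-.19)&(X<.0)&(Z>.025)&(Z<.175)&(np.hypot(X,Z)<.17)
u,v=np.cov(np.stack([X[m],Z[m]])); w,V=np.linalg.eigh(np.cov(np.stack([X[m],Z[m]]))); print("cam angle",m.sum(),np.degrees(np.arctan(-V[1,1]/V[0,1])),w)
E
python3 ang.py
```

```text
[ 0.5268565  -0.15948135  0.25711344] [-12.21024566  -3.8769463   12.49475139] 21.0667 radius 0.21844376506019436 angle 51.99037412060217
cam angle 4821 50.55094310787901 [5.23150461e-06 1.66094178e-03]
```

Outward radial push of about 17 N: I back off a few mm outwards while continuing past the balance point.

Request:
drive_tool(motion=[[-1,4.5,0.8,6.5,0,0,0],[-1,5.4,1,5.2,0,0,0],[-1,6.2,1.1,4.1,0,0,0],[-1,6.3,1.1,3.9,0,0,0],[-1,6.4,1.2,3.7,0,0,0],[-1,6.6,1.2,3.5,0,0,0],[-1,6.7,1.2,3.2,0,0,0],[-1,3.4,0.6,1.5,0,0,0],[-1,0,0,0,0,0,0],[-1,0,0,0,0,0,0],[-1,0,0,0,0,0,0],[-1,0,0,0,0,0,0]])

```text
time_s: 22.17
position: [0.5744, -0.1509, 0.2868]
ee_rot: [179.9, 0.1, 99.8]
force: [-3.2, -3.2, 6.8]
grip_width: 0.0103
gripper_force: 41.4
```

```bash
python3 ang.py
```

```text
[ 0.57437794 -0.15087973  0.28684979] [-3.15451724 -3.20251395  6.84301353] 22.1667 radius 0.21949418279540034 angle 66.86962942806322
cam angle 4925 65.74528354226942 [4.55569409e-06 1.74222677e-03]
```

The cover is at 65.7–66.9°. I nudge it about 2° further, then bring it back.

Request:
drive_tool(motion=[[-1,4,0.7,1.8,0,0,0],[-1,3.4,0.6,1.4,0,0,0],[-1,0,0,0,0,0,0],[-1,0,0,0,0,0,0],[-1,0,0,0,0,0,0]])

```text
time_s: 22.68
position: [0.5821, -0.1495, 0.2898]
ee_rot: [179.8, 0.1, 99.8]
force: [-2.6, -4.5, 5.9]
grip_width: 0.0101
gripper_force: 41.6
```

```bash
python3 ang.py
```

```text
[ 0.58210888 -0.14945515  0.28980217] [-2.62254958 -4.52110013  5.8944422 ] 22.6833 radius 0.21928174292789093 angle 69.0620801421216
cam angle 4894 68.1181058677277 [4.21450401e-06 1.74486791e-03]
```

Request:
drive_tool(motion=[[-1,-3.4,-0.6,-1.4,0,0,0],[-1,-5.1,-0.9,-2.2,0,0,0],[-1,-6.7,-1.2,-3.2,0,0,0],[-1,-6.6,-1.2,-3.5,0,0,0],[-1,-6.4,-1.2,-3.7,0,0,0],[-1,-6.3,-1.1,-3.9,0,0,0],[-1,-4.5,-0.8,-3,0,0,0],[-1,-3,-0.5,-2.2,0,0,0],[-1,0,0,0,0,0,0],[-1,0,0,0,0,0,0],[-1,0,0,0,0,0,0],[-1,0,0,0,0,0,0]])

```text
time_s: 23.78
position: [0.5397, -0.1571, 0.2661]
ee_rot: [179.9, 0.1, 99.8]
force: [-2.2, -2.9, 6.0]
grip_width: 0.0102
gripper_force: 42.4
```

```bash
python3 ang.py
```

```text
[ 0.5397447  -0.1570771   0.26612231] [-2.17940557 -2.93550978  5.95229739] 23.7833 radius 0.21804752736397262 angle 56.16610178834008
cam angle 4896 55.02251327559956 [5.08072038e-06 1.68733212e-03]
```

Request:
drive_tool(motion=[[-1,0,0,0,0,0,0],[-1,0,0,0,0,0,0],[-1,0,0,0,0,0,0],[-1,0,0,0,0,0,0],[-1,0,0,0,0,0,0],[-1,0,0,0,0,0,0],[-1,0,0,0,0,0,0],[-1,0,0,0,0,0,0]])

```text
time_s: 24.55
position: [0.5398, -0.1571, 0.2661]
ee_rot: [179.9, 0.1, 99.8]
force: [-3.6, -3.6, 6.0]
grip_width: 0.0105
gripper_force: 42.4
```

```bash
python3 ang.py; cp pics/b.png pics/final.png
```

```text
[ 0.53975621 -0.15705135  0.26612715] [-3.58250966 -3.58838061  5.99854199] 24.55 radius 0.2180426960842731 angle 56.17027722707816
cam angle 4907 54.964001194584554 [5.10218594e-06 1.68908932e-03]
```

View pics/final.png

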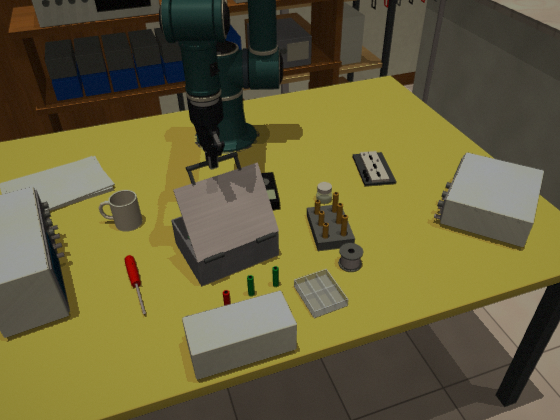

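The cover is held still at about 55°, the spacers are in the rack at (330,215), and the other things on the bench are where they were. I hand in.

```bash
python3 -c "
from bench import env
print(env.hand_in())"
```

```text
the job is handed in; nothing more can be done
None
```

The job is handed in: both spacers stand fully down in their matching rows, and the cover was raised to about 68° and is now held still by its handle at about 55°.

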